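Swap the coolant tank's safety cap for its filter head

ROBOT

A 6-joint arm with a two-finger parallel gripper is mounted at the origin on the work surface. World frame = base frame: x ahead of the robot, y to its left, z up, the work surface at z = 0. Lengths are in m, angles in rad, forces in N, time in s.
With the tool pointing down it reaches from about 0.325 to 0.9 m from the base axis. Payload 6.1 kg.
Tool frame: the origin (TCP) lies midway between the tips of the shut fingers; the grasp point (between the pads) lies 19 mm behind it; x points along the fingers, y is the direction in which the jaws open and shut, and the axes are right-handed (so a half turn about x gives the same grasp; the last joint's range is limited). The gripper opens to 85 mm and grips with 20 to 120 N. Pads are 22 mm wide; open, the fingers measure 114 mm over their backs; the gripper's body (76 mm by 85 mm) begins 54 mm behind the grasp point. The pads swing forward as they close: fully open they stand 13 mm farther back than shut.
Start: joints at [-1.26, 0.22, 1.526, -0, 1.395, -0.126], TCP at [0.264, -0.566, 0.231] pointing down, gripper open.
Joint ranges: [-2.98, 2.98], [-0.91, 2.08], [0.09, 2.57], [-1.24, 4.39], [0.2, 2.65], [-2.68, 2.68]. Speed limits (rad/s): [2.57, 2.57, 3.01, 3.14, 3.14, 3.14].

INTERFACE

Orientations are given as [roll, pitch, yaw] about the fixed x, y, z axes, in that order (R = Rz(yaw) Ry(pitch) Rx(roll)).
In Python, from plant import movep, move_l, set_joints, gripper_to, hold, inverse_kinematics, observe, get_image, get_calibration, Unreachable, job_done gives the robot as it stands. Calls block until the motion is done:
- movep(position, orientation): joint-space move of the TCP to a pose.
- move_l(position, feed=0.15, rotation=None, max_force=None): straight line of the TCP; rotation=None keeps the orientation; feed is the mean speed in m/s. With max_force (N) it stops when the force on the tool has changed by that much, and returns True; else False.
- set_joints(angles): joint-space move.
- gripper_to(opening, f_grip=None): finger opening in m; f_grip is the grip in N (None keeps the last); returns when the fingers have stopped.
- hold(seconds).
- inverse_kinematics(position, orientation): joint angles nearest the present ones, or None.
- observe(): the state.
- get_image(name): name is "scene" or "top" or "wrist"; returns (picture, depth): 420x560x3 uint8, red, green, blue; 420x560 float32, m along the optical axis (not along the pixel's ray), 0 where there is no reading.
- get_calibration(name): a dict with "intrinsics" (3x3 intrinsics, pixels), "world_from_camera" (4x4, takes a point from camera to world coordinates). Camera axes: x right, y down, z forward; pixel columns grow to the right and rows downward; lengths in m; the calibration is good to about 2 mm. A picture is of the moment at which its call begins: read the wrist's pose just before it. get_calibration takes no time and is no camera call; for the wrist camera it gives the pose at the moment of the call.
A pose or a line that the arm cannot do raises Unreachable and nothing moves.
- job_done(): hands the job in, once; it reports no verdict.
The state is a dict: "time_s": time; "q": joint angles; "joint_velocities": joint speeds; "joint_torque": joint torques, N m; "eef_pos": TCP position; "tcp_rot": TCP orientation; "ft_force": force on the tool from outside, world axes, zero at the start; "torque": the same for the moment, N m; "opening": finger opening in m.
Only numpy, scipy, OpenCV 4.12 (cv2) and the standard library are available. Lean on these libraries where they do the work, as an engineer would, in place of code of your own. Each camera call takes 0.05 s, during which the arm holds its last target. There are 200 camera calls.

TASK

Open the key machine's coolant tank: press its safety cap down firmly, keep pressing while you turn it anticlockwise to release it, lift it off and lay it flat in the steel tray, wing upwards. Then set the filter head over the open neck, turned so that its four holes go over the tank's four studs, and let it down until its flange lies flat on the tank's lid. Do not knock or push aside the oil bottle, the can and the lock case that stand behind.

Things in the scene. Friction and masses are not known exactly. Their poses are not given: they have to be found in the camera images.
- tank: fixed grey steel coolant tank, a box 176 (x) x 156 (y) x 85 mm tall; origin at the centre of its underside, z up. A bayonet neck stands in the middle of its lid. Four steel studs around it, 9 mm in diameter and 22 mm tall with tapered tips, stand on the lid at x = +-33, y = +-33 mm
- neck (a point): on the neck's axis at the height of the lid (85 mm above the bench); axes as the tank. The neck is 56 mm wide over its ledges, 29 mm tall; in it a spring-loaded rubber seal, 28 mm wide, pushes the cap up, and stands 38 mm above the lid when open. Locked, the cap's origin is 14 mm above this point and its x axis (wing) lies along the tank's x, with up to 6 degrees of play
- cap: black plastic safety cap, 73 mm in diameter, 0.15 kg; origin at the centre of its skirt's lower edge, z up along its axis. A flat round shoulder lies 30 mm above the origin; from it a grip wing rises, 60 mm long (along the cap's x), 18 mm thick (y), its top 65 mm above the origin; fingers astride the wing can bear on the shoulder
- cap_grip (a point): centre of the wing, 49 mm above the cap's origin. A spring of 8 to 11 N holds the cap up in its notches. It must go down over 5 mm to leave them (it bottoms at 8 mm; 12 N holds it there) and, held down, be turned anticlockwise seen from above by 45 to 59 degrees from locked (best 52; hard stop at 59), where alone it lifts off. Not pressed, it cannot be turned
- filter: loose aluminium filter head, 0.3 to 0.5 kg, standing upright; origin at the centre of its underside, z up. Square flange 104 x 104 x 8 mm with four 12.5 mm through holes at x = +-33, y = +-33 mm; on it a hollow bell 72 mm in diameter up to 54 mm, open below (inner diameter 63 mm, 46 mm deep); on top a round steel grip 40 mm in diameter, from 54 to 96 mm. Its four quarter turns are alike
- filter_grip (a point): on the axis of the filter head's round grip, 77 mm above its underside
- tray: fixed square open steel tray, 126 x 126 mm outside, 18 mm tall, walls 4 mm; origin under its centre
- tray_floor (a point): centre of the tray's inner floor, 4 mm above the bench
- oiler: white plastic oil bottle, 56 mm in diameter, 150 mm tall, standing (leave alone)
- spray: aluminium can, 52 mm in diameter, 170 mm tall, standing (leave alone)
- lockbody: steel mortice lock case standing on its edge, 165 x 22 x 85 mm (leave alone)
Not all that is in view belongs to the job. Leave any turquoise look-alike of the filter alone.

How it is judged:
On the way, in this order (a step that is already met when the one before it is completed fails the run):
1. the cap is released and lifted clear of the neck (height (world z) of cap above 0.135 m), for 0.2 s.
2. the cap lies flat in the tray, wing up (horizontal distance between cap and tray_floor below 0.035 m and z of cap in the frame of tray_floor below 0.005 m and angle between cap's own z axis and vertical below 0.1 rad), for 0.2 s.
At the end, for the whole second after the job is handed in: the cap lies flat in the tray, wing up (axis within 35 mm of the tray's centre and 0.1 rad of vertical, its lower edge within 5 mm of the tray's floor); the filter head is over the neck, flange flat on the lid (within 5 mm of the neck's axis, 3 mm of the lid, 0.06 rad of upright); both at rest (all of step 2 and horizontal distance between filter and neck below 0.005 m and z of filter in the frame of neck between -0.003 and 0.003 m and angle between filter's own z axis and vertical below 0.06 rad and linear speed of each of cap, filter below 0.02 m/s); the robot touches nothing.
It fails at once if one of the things behind (oil bottle, can, lock case) is shifted by more than 50 mm (distance of any of oiler, spray, lockbody from where it was at the start of the episode above 0.05 m).
It also fails if it takes over 61 s, if anything falls off the work surface, if the arm or the gripper's body presses on something with over 40 N, if the wrist force passes 120 N, or if a joint passes its speed limit or range.

## Working session

There is one attempt and no reset: what is moved stays moved. The work goes in short steps, each a Python script; the robot and the scene stay as the last script left them, time stands still between calls to the robot, and variables do not carry over. Pictures are saved under pics/ and viewed, about 8 in all and at most 12, crops included, and the job is handed in when it is done.

```bash
mkdir -p pics; ls; cat > h.py <<'E'
import numpy as np, cv2
from plant import *
def cloud(name):
    c=get_calibration(name); im,d=get_image(name)
    K=np.array(c["intrinsics"]);T=np.array(c["world_from_camera"])
    v,u=np.indices(d.shape)
    P=np.stack([(u-K[0,2])/K[0,0]*d,(v-K[1,2])/K[1,1]*d,d],-1)
    W=P@T[:3,:3].T+T[:3,3]; W[d==0]=np.nan
    return im,W
def save(n,im): cv2.imwrite(f"pics/{n}.png",im[:,:,::-1])
E
python3 - <<'E'
from h import *
s=observe();print(s["eef_pos"],s["tcp_rot"],s["time_s"],s["ft_force"])
im,W=cloud("top");save("top",im);np.save("top.npy",W)
im2,W2=cloud("scene");save("scene",im2);np.save("scene.npy",W2)
for n in("top","scene"):print(get_calibration(n)["world_from_camera"])
E
```

```text
pics
[ 0.26421153 -0.56573378  0.23019349] [-1.69369134  1.56885372  1.88469401] 0.0 [ 0.76302042 -0.26698239  0.41873015]
[[-0.01553283 -0.99386721  0.10948378  0.44667253]
 [-0.99986936  0.01494958 -0.00614612  0.04294291]
 [ 0.00447169 -0.10956494 -0.99396958  1.13702534]
 [ 0.          0.          0.          1.        ]]
[[ 0.36357621  0.52845585 -0.76716801  1.52486505]
 [ 0.93144759 -0.19317833  0.30836266 -0.3454652 ]
 [ 0.01475581 -0.82669012 -0.56246397  0.81943306]
 [ 0.          0.          0.          1.        ]]
```

View pics/top.png

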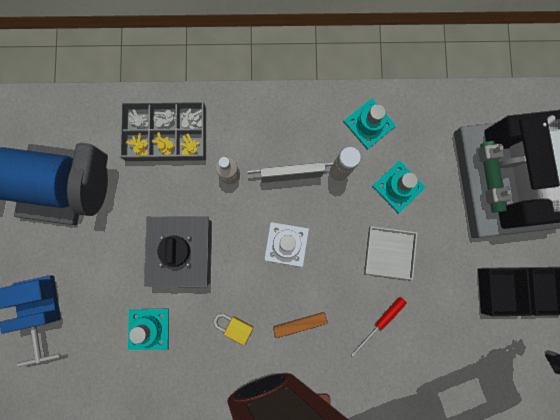

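View pics/scene.png

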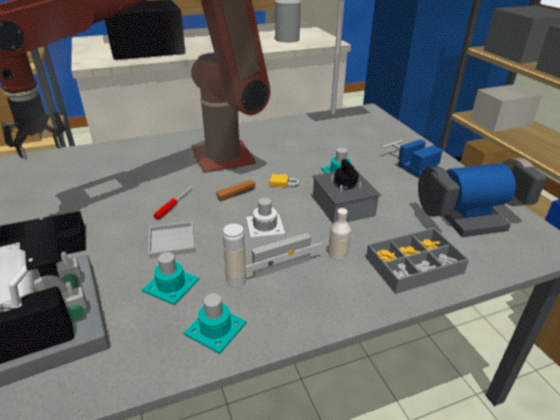

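Top view: tank with the cap at px (177,253), aluminium filter at (287,244), tray at (391,253). The obstacles are behind, at rows 150-180, and the turquoise units are look-alikes. Next I measure from depth.

```bash
python3 - <<'E'
from h import *
W=np.load("top.npy")
def blob(n,box,z0,z1):
    u0,u1,v0,v1=box; P=W[v0:v1,u0:u1].reshape(-1,3); P=P[(P[:,2]>z0)&(P[:,2]<z1)]
    r=cv2.minAreaRect((P[:,:2]*1000).astype(np.float32))
    print(n,len(P),"c",np.round(r[0],1),"size",np.round(r[1],1),"ang",round(r[2],1),"zmed",np.round(np.median(P[:,2]),4),"mean",P.mean(0).round(4))
blob("tanklid",(135,222,205,302),.075,.095)
blob("wing",(135,222,205,302),.157-.01,.175)
blob("shoulder",(135,222,205,302),.12,.14)
blob("flange",(255,320,215,275),.004,.014)
blob("grip",(255,320,215,275),.088,.105)
blob("bell",(255,320,215,275),.045,.062)
blob("tray",(355,425,220,285),.010,.025)
blob("trayall",(355,425,220,285),.002,.025)
blob("bench",(400,440,340,380),-.1,.1)
blob("oiler",(210,240,150,190),.05,.2)
blob("can",(325,365,140,185),.1,.2)
blob("lock",(260,330,155,185),.05,.1)
print(inverse_kinematics([.40,.22,.2],[np.pi,np.pi/2,0]))
E
```

```text
tanklid 3601 c [475.9 280.1] size [157.6 174.4] ang 89.0 zmed 0.0863 mean [0.4748 0.2776 0.0863]
wing 235 c [474.7 279.9] size [19.5 57.8] ang 89.1 zmed 0.1641 mean [0.4747 0.2779 0.1627]
shoulder 510 c [475.7 279.1] size [72.7 73. ] ang 13.3 zmed 0.1299 mean [0.4753 0.2752 0.1298]
flange 1022 c [4.915e+02 4.000e-01] size [157.8 172.2] ang 0.4 zmed 0.0082 mean [0.4913 0.0038 0.0081]
grip 207 c [491.7   2.8] size [37.3 37.4] ang 89.3 zmed 0.0968 mean [0.4916 0.0029 0.0969]
bell 404 c [491.2   3.8] size [69.5 69.8] ang 88.6 zmed 0.055 mean [0.4906 0.004  0.0549]
tray 389 c [ 465.  -274.7] size [127.7 126.3] ang 81.7 zmed 0.0178 mean [ 0.4661 -0.278   0.0174]
trayall 2765 c [ 466.6 -275.7] size [191.  171.7] ang 89.1 zmed 0.005 mean [ 0.4653 -0.2748  0.0065]
bench 1597 c [ 184.1 -341.3] size [105.1 103.7] ang 87.2 zmed 0.0007 mean [ 0.184  -0.3413  0.0007]
oiler 447 c [682.4 153.1] size [50.8 56. ] ang 16.7 zmed 0.1058 mean [0.6768 0.1502 0.1095]
can 511 c [ 686.6 -143.5] size [50.3 49.3] ang 22.1 zmed 0.1696 mean [ 0.6826 -0.1402  0.1586]
lock 717 c [679.7 -22.3] size [ 26.1 182.7] ang 5.4 zmed 0.0852 mean [ 0.676  -0.0146  0.0813]
[ 3.29804545e-01 -1.68940937e-01  1.98330486e+00 -4.44089210e-16
  1.32722873e+00  1.90060087e+00]
```

```bash
cat >> h.py <<'E'
from scipy.spatial.transform import Rotation as R
import warnings; warnings.filterwarnings("ignore")
def down(a):  # a: jaw direction angle in deg; tool x down
    a=np.radians(a); x=np.array([0,0,-1.]); y=np.array([np.cos(a),np.sin(a),0])
    return list(R.from_matrix(np.stack([x,y,np.cross(x,y)],1)).as_euler("xyz"))
def jaw():
    m=R.from_euler("xyz",observe()["tcp_rot"]).as_matrix(); return np.degrees(np.arctan2(m[1,1],m[0,1]))
def st(): s=observe(); print("t",round(s["time_s"],2),"p",np.round(s["eef_pos"],4),"F",np.round(s["ft_force"],1),"Mz",np.round(s["torque"][2],2),"op",round(s["opening"],4)); return s
E
python3 - <<'E'
from h import *
print("jaw now",jaw())
for p in([.4755,.2795,.13],[.466,-.275,.04],[.491,.003,.06]):
  for a in(-90,-38,0,52,90,142,180):
    q=inverse_kinematics(p,down(a)); print(p,a,None if q is None else np.round(q,2))
movep([.485,.003,.25],down(90)); st()
im,W=cloud("wrist");save("w1",im);np.save("w1.npy",W)
gripper_to(.05);movep([.4755,.2795,.27],down(90)); st()
im,W=cloud("wrist");save("w2",im);np.save("w2.npy",W)
cv2.imwrite("pics/w12.png",np.hstack([cv2.imread("pics/w1.png"),cv2.imread("pics/w2.png")])[:,:,:][::1,::1]) 
i=cv2.imread("pics/w12.png");cv2.imwrite("pics/w12.png",cv2.resize(i,(800,300)))
E
```

```text
jaw now -64.97302154394882
[0.4755, 0.2795, 0.13] -90 [ 0.39  0.14  1.81 -0.    1.18  1.96]
[0.4755, 0.2795, 0.13] -38 [ 0.39  0.14  1.81 -0.    1.18  1.05]
[0.4755, 0.2795, 0.13] 0 [ 0.39  0.14  1.81 -0.    1.18  0.39]
[0.4755, 0.2795, 0.13] 52 [ 0.39  0.14  1.81  0.    1.18 -0.52]
[0.4755, 0.2795, 0.13] 90 [ 0.39  0.14  1.81 -0.    1.18 -1.18]
[0.4755, 0.2795, 0.13] 142 [ 0.39  0.14  1.81 -0.    1.18 -2.09]
[0.4755, 0.2795, 0.13] 180 None
[0.466, -0.275, 0.04] -90 [-0.68  0.25  1.89  0.    1.01  0.89]
[0.466, -0.275, 0.04] -38 [-0.68  0.25  1.89  0.    1.01 -0.02]
[0.466, -0.275, 0.04] 0 [-0.68  0.25  1.89  0.    1.01 -0.68]
[0.466, -0.275, 0.04] 52 [-0.68  0.25  1.89  0.    1.01 -1.59]
[0.466, -0.275, 0.04] 90 [-0.68  0.25  1.89  0.    1.01 -2.25]
[0.466, -0.275, 0.04] 142 None
[0.466, -0.275, 0.04] 180 [-0.68  0.25  1.89  0.    1.01  2.46]
[0.491, 0.003, 0.06] -90 [-0.15  0.1   2.01  0.    1.03  1.42]
[0.491, 0.003, 0.06] -38 [-0.15  0.1   2.01 -0.    1.03  0.51]
[0.491, 0.003, 0.06] 0 [-0.15  0.1   2.01  0.    1.03 -0.15]
[0.491, 0.003, 0.06] 52 [-0.15  0.1   2.01  0.    1.03 -1.06]
[0.491, 0.003, 0.06] 90 [-0.15  0.1   2.01  0.    1.03 -1.73]
[0.491, 0.003, 0.06] 142 [-0.15  0.1   2.01 -0.    1.03 -2.63]
[0.491, 0.003, 0.06] 180 None
t 2.28 p [0.4851 0.0024 0.25  ] F [ 0.3 -0.8  0.2] Mz -0.04 op 0.0855
t 3.85 p [0.4757 0.2786 0.2698] F [ 0.4  0.9 -0.4] Mz -0.01 op 0.0504
```

View pics/w12.png

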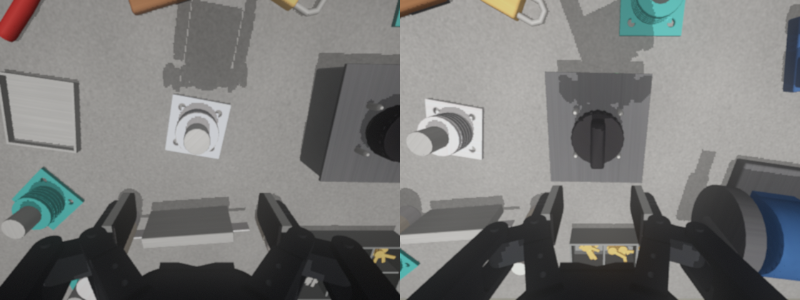

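Left: filter at about (195,130), flange slightly rotated. Right: cap in the middle of the lid at about (597,135), studs visible around it. Now I measure from both clouds.

```bash
cat >> h.py <<'E'
def meas(W,n,c,rad,z0,z1):
    P=W.reshape(-1,3); P=P[(P[:,2]>z0)&(P[:,2]<z1)&(np.hypot(P[:,0]-c[0],P[:,1]-c[1])<rad)]
    r=cv2.minAreaRect((P[:,:2]*1000).astype(np.float32))
    print(n,len(P),"c",np.round(r[0],1),"size",np.round(r[1],1),"ang",round(r[2],1),"zmed",np.round(np.median(P[:,2]),4))
E
python3 - <<'E'
from h import *
W=np.load("w1.npy");c=(.491,.003)
meas(W,"flange",c,.08,.004,.013);meas(W,"bell",c,.06,.05,.058);meas(W,"grip",c,.06,.09,.1)
W=np.load("top.npy")
meas(W,"flange top",c,.08,.005,.014)
W=np.load("w2.npy");c=(.4755,.2795)
meas(W,"lid",c,.13,.08,.09);meas(W,"wing",c,.06,.158,.17);meas(W,"shoulder",c,.06,.122,.134)
c=(.4915,.003);meas(W,"flange",c,.08,.004,.013);meas(W,"bell",c,.06,.05,.058);meas(W,"grip",c,.06,.09,.1)
E
```

```text
flange 2948 c [492.2   2.3] size [104.3 104.3] ang 79.6 zmed 0.0086
bell 1520 c [491.7   2. ] size [71.1 70.6] ang 82.0 zmed 0.0546
grip 1115 c [491.6   2. ] size [38.6 39. ] ang 46.7 zmed 0.0966
flange top 836 c [489.1   3.4] size [141.8 146.4] ang 17.3 zmed 0.0089
lid 16494 c [475.6 279.2] size [156.4 176. ] ang 88.9 zmed 0.0856
wing 1288 c [474.8 279.4] size [17.5 59.1] ang 89.5 zmed 0.1639
shoulder 2944 c [473.7 278.5] size [72.1 74.4] ang 1.2 zmed 0.1293
flange 2555 c [492.6   2.2] size [105.5 105.4] ang 79.7 zmed 0.0088
bell 1442 c [490.4   7. ] size [71.  63.6] ang 18.4 zmed 0.0547
grip 1079 c [491.3   2.8] size [40.  38.3] ang 89.3 zmed 0.0966
```

```bash
python3 - <<'E'
from h import *
movep([.4750,.2794,.175],down(89.5)); move_l([.4750,.2794,.133],feed=.08); gripper_to(.015,60); s=st()
F0=s["ft_force"][2]
p=s["eef_pos"]
hit=move_l([p[0],p[1],.112],feed=.02,max_force=25); print(hit); s=st(); hold(.2); st()
im,W=cloud("wrist");save("w3",im)
E
```

```text
t 5.42 p [0.4754 0.2795 0.1338] F [ 0.  -0.5  3.1] Mz -0.03 op 0.0171
True
t 6.01 p [0.4756 0.2796 0.1266] F [-2.2 -1.2  9.2] Mz 0.03 op 0.0169
t 6.21 p [0.4756 0.2796 0.1267] F [-2.3 -1.8  8.7] Mz 0.01 op 0.0171
```

View pics/w3.png

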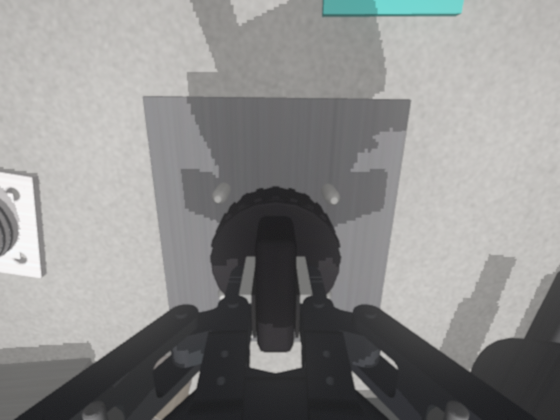

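The pads sit astride the wing at px (275,270). The force is still only about spring level, so I press further.

```bash
python3 - <<'E'
from h import *
p=observe()["eef_pos"]
for z in np.arange(.1245,.113,-.0015):
    h=move_l([.4754,.2795,z],feed=.015); s=st()
    if s["ft_force"][2]>24: break
E
```

```text
t 6.51 p [0.4756 0.2797 0.1261] F [-4.5 -2.1 10.7] Mz -0.01 op 0.017
t 6.76 p [0.4757 0.2797 0.1261] F [-8.5 -4.5 20.5] Mz 0.0 op 0.0176
t 7.01 p [0.4757 0.2797 0.126 ] F [-14.4  -5.6  29.2] Mz -0.06 op 0.0171
```

```bash
python3 - <<'E'
from h import *
for a in (97,106,115,124,133,141):
    move_l([.4752,.2794,.1218],feed=.05,rotation=down(a)); s=st(); print(a,round(jaw(),1))
    if abs(s["torque"][2])>4 or s["ft_force"][2]>60: print("STOP");break
E
```

```text
t 7.29 p [0.477  0.2803 0.126 ] F [-5.7 -1.3 20.8] Mz 0.09 op 0.0175
97 97.1
t 7.6 p [0.4775 0.2808 0.126 ] F [-3.2 -0.6 19.2] Mz 0.12 op 0.017
106 106.0
t 7.91 p [0.4775 0.2811 0.126 ] F [-3.5  1.6 19.8] Mz 0.09 op 0.0171
115 115.0
t 8.22 p [0.4774 0.2813 0.126 ] F [-3.4  1.9 19.1] Mz 0.04 op 0.0171
124 124.0
t 8.53 p [0.4772 0.2814 0.126 ] F [-3.6  2.1 19.5] Mz 0.14 op 0.0171
133 133.0
t 8.82 p [0.4766 0.2811 0.126 ] F [-6.2  0.8 21.3] Mz -0.02 op 0.0172
141 141.0
```

```bash
python3 - <<'E'
from h import *
h=move_l([.4760,.2800,.150],feed=.06,max_force=45); print(h);s=st()
h=move_l([.4760,.2800,.26],feed=.12,max_force=25); print(h);st()
im,W=cloud("wrist");save("w4",im);np.save("w4.npy",W)
E
```

```text
False
t 9.43 p [0.4756 0.2797 0.1493] F [-0.1  0.3 -1.9] Mz 0.0 op 0.0171
False
t 10.5 p [0.4755 0.2798 0.2589] F [ 0.5  0.2 -0.6] Mz -0.04 op 0.0169
```

View pics/w4.png

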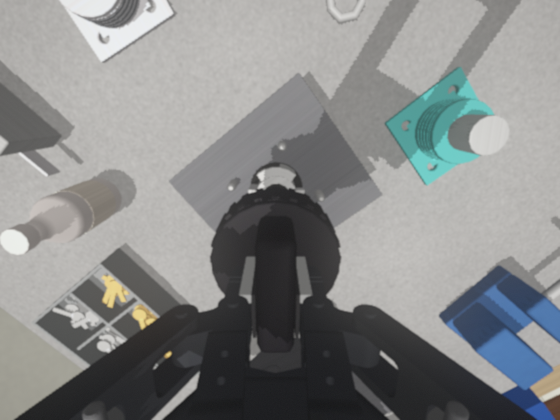

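The cap is held level in the gripper and lifted, and the open neck shows at px (280,180). On to the tray.

```bash
python3 - <<'E'
from h import *
movep([.4660,-.2755,.15],down(52)); st()
move_l([.4660,-.2755,.06],feed=.12)
h=move_l([.4660,-.2755,.034],feed=.03,max_force=8); print(h);s=st(); z=s["eef_pos"][2]
gripper_to(.05); move_l([.4660,-.2755,.2],feed=.15); st()
im,W=cloud("wrist");save("w5",im)
c=(.466,-.2755);meas(W,"wing",c,.06,.063,.08);meas(W,"shoulder",c,.06,.028,.04)
E
```

```text
t 12.59 p [ 0.4666 -0.2748  0.1502] F [ 0.3  0.2 -1.4] Mz 0.02 op 0.0172
True
t 14.17 p [ 0.4658 -0.2754  0.0391] F [-1.4  0.6  3.8] Mz -0.06 op 0.017
t 15.81 p [ 0.4654 -0.275   0.1988] F [-0.1  0.1 -0.2] Mz -0.03 op 0.0501
wing 1099 c [ 466.  -274.9] size [18.  59.6] ang 51.4 zmed 0.0692
shoulder 2556 c [ 465.4 -274.2] size [74.6 71.5] ang 53.2 zmed 0.0346
```

View pics/w5.png

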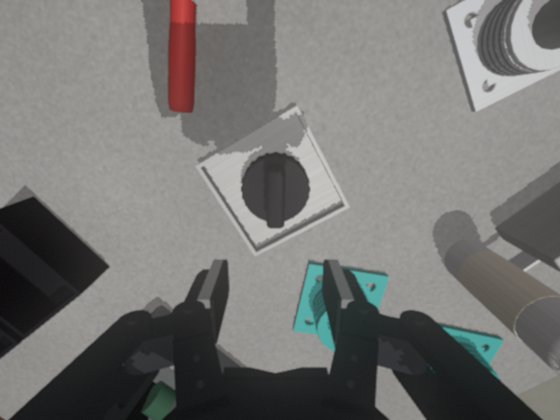

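The cap lies flat in the tray: shoulder at 0.0346 and wing top at 0.069, as expected. Next I look at the open neck and the filter from the same relative pose.

```bash
python3 - <<'E'
from h import *
gripper_to(.07)
movep([.4753,.2793,.335],down(88.9)); hold(.2); st()
imt,W=cloud("wrist");np.save("wt.npy",W);save("wt",imt)
movep([.4918,.0021,.25],down(79.6)); hold(.2); st()
imf,F=cloud("wrist");np.save("wf.npy",F);save("wf",imf)
c=(.4753,.2793)
meas(W,"lid",c,.13,.08,.09)
meas(W,"seal",c,.02,.118,.128)
meas(W,"neck",c,.035,.109,.118)
Rm=np.array([[np.cos(np.radians(-1.1)),-np.sin(np.radians(-1.1))],[np.sin(np.radians(-1.1)),np.cos(np.radians(-1.1))]])
for sx in(-33,33):
  for sy in(-33,33):
    q=np.array(c)+Rm@np.array([sx,sy])/1000; meas(W,"stud%d,%d exp %s"%(sx,sy,np.round(q*1000,1)),q,.010,.095,.111)
c=(.4918,.0021)
meas(F,"flange",c,.08,.005,.013);meas(F,"bell",c,.06,.05,.058);meas(F,"grip",c,.06,.09,.1)
cv2.imwrite("pics/wtf.png",np.hstack([cv2.resize(i[60:360,80:480,::-1],(400,300)) for i in(imt,imf)]))
E
```

```text
t 18.44 p [0.4756 0.2786 0.3347] F [-0.4  0.3  0.2] Mz 0.02 op 0.0699
t 19.81 p [0.4922 0.0032 0.2505] F [-0.4  0.1  1. ] Mz 0.05 op 0.0698
lid 13687 c [475.7 279. ] size [156.3 175.1] ang 88.8 zmed 0.0857
seal 399 c [475.5 279. ] size [27.  26.9] ang 84.4 zmed 0.1232
neck 999 c [475.4 279.7] size [55.9 54.2] ang 17.4 zmed 0.115
stud-33,-33 exp [441.7 246.9] 48 c [441.9 247.2] size [7.6 8.6] ang 89.5 zmed 0.1048
stud-33,33 exp [442.9 312.9] 47 c [443.3 312.9] size [8.4 7.9] ang 48.5 zmed 0.1051
stud33,-33 exp [507.7 245.7] 44 c [507.3 245.5] size [7.9 7.9] ang 87.8 zmed 0.1045
stud33,33 exp [508.9 311.7] 45 c [508.4 311.2] size [7.8 7.3] ang 82.2 zmed 0.1045
flange 3004 c [492.    2.2] size [104.1 103.8] ang 79.6 zmed 0.0087
bell 1580 c [492.    1.9] size [70.7 71. ] ang 34.9 zmed 0.0546
grip 1133 c [491.7   2.2] size [38.3 38.9] ang 79.5 zmed 0.0966
```

View pics/wtf.png

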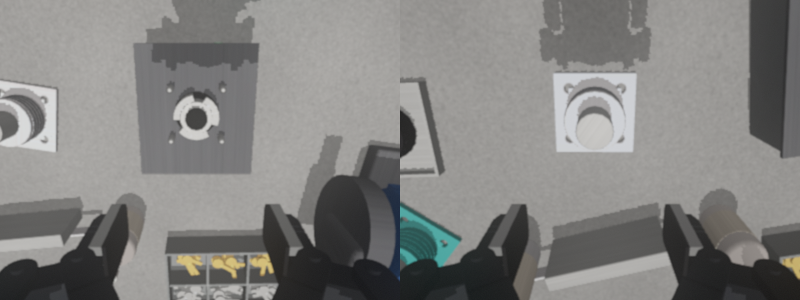

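Both are consistent: the studs give a neck centre of (475.2, 279.2) with yaw -1.2°, and the filter is at (492.0, 2.1) with yaw -10.4°. Grasping the filter.

```bash
python3 - <<'E'
from h import *
import json
move_l([.492,.0021,.12],feed=.2); move_l([.492,.0021,.061],feed=.08); hold(.3); st()
gripper_to(.03,80); hold(.2); s=st(); g=s["eef_pos"]; json.dump([list(g),jaw()],open("g.json","w")); print(jaw())
move_l([.492,.0021,.25],feed=.12); st()
movep([.4752,.2792,.25],down(jaw()+9.3)); hold(.4); st(); print(jaw())
im,W=cloud("wrist");save("w6",im);np.save("w6.npy",W)
c=(.4752,.2792);meas(W,"flange",c,.08,.19,.205);meas(W,"bell",c,.06,.235,.25)
E
```

```text
t 21.84 p [0.4923 0.0021 0.0614] F [ 0.1  0.2 -0.7] Mz -0.0 op 0.07
t 22.43 p [0.4923 0.0021 0.0615] F [-1.3 -0.6  5.1] Mz -0.0 op 0.0385
79.6004958251485
t 24.15 p [0.4915 0.0022 0.2491] F [-0.5 -0.1 -3.1] Mz -0.0 op 0.0383
t 25.62 p [0.4755 0.2786 0.2501] F [ 0.  -0.9 -2.8] Mz 0.01 op 0.0382
88.83600072127197
flange 7974 c [468.2 278.5] size [104.5  90.2] ang 88.9 zmed 0.1972
bell 4936 c [459.3 278.5] size [71.1 40.1] ang 89.1 zmed 0.2431
```

View pics/w6.png

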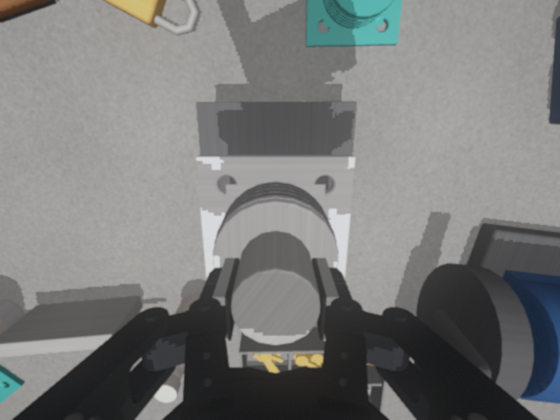

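The filter is held square: flange yaw 88.9°, implied centre (475.1, 278.5), matching the TCP. Lowering with xy correction.

```bash
python3 - <<'E'
from h import *
t=np.array([.4755,.2792]) # tcp target (filter centre is 0.3 mm less in x)
move_l([*t,.180],feed=.1); hold(.3); s=st()
c=t+(t-s["eef_pos"][:2]); move_l([*c,.1735],feed=.03); hold(.3); s=st()
h=move_l([*c,.1445],feed=.03,max_force=8); print(h); hold(.2); st(); print(jaw())
E
```

```text
t 26.82 p [0.4758 0.2793 0.1806] F [ 0.8  0.1 -3.5] Mz 0.04 op 0.0383
t 27.49 p [0.4752 0.2791 0.1736] F [ 0.2  0.3 -3.5] Mz -0.0 op 0.0386
True
t 28.52 p [0.4748 0.2789 0.1464] F [ 0.5 -0.1  6.3] Mz 0.07 op 0.038
88.8964866769026
```

Contact came at z 0.1464, which is the expected seated height (0.0615 + 0.085). Release and check.

```bash
python3 - <<'E'
from h import *
gripper_to(.08); p=observe()["eef_pos"]; move_l([p[0],p[1],.335],feed=.15); hold(.3); st()
im,W=cloud("wrist");save("w7",im)
c=(.4752,.2792);meas(W,"flange",c,.08,.090,.098);meas(W,"bell",c,.06,.134,.144);meas(W,"grip",c,.06,.175,.19)
P=W.reshape(-1,3);P=P[(abs(P[:,2]-.093)<.005)&(np.hypot(P[:,0]-c[0],P[:,1]-c[1])<.08)]
A=np.c_[P[:,:2]-c,np.ones(len(P))];print("flange plane",np.linalg.lstsq(A,P[:,2],rcond=None)[0].round(4))
im,W=cloud("top");c=(.466,-.2755);meas(W,"capwing",c,.06,.063,.08)
for n,c,z in(("oiler",(.682,.153),.05),("can",(.686,-.143),.1),("lock",(.68,-.02),.07)):meas(W,n,c,.1,z,.2)
E
```

```text
t 30.73 p [0.4732 0.2783 0.3345] F [-0.9 -0.3  0.1] Mz -0.02 op 0.0802
flange 2867 c [474.3 278.6] size [104.3 103.5] ang 88.9 zmed 0.0936
bell 1577 c [474.5 278.4] size [71.  71.1] ang 79.3 zmed 0.1395
grip 1133 c [474.2 278.7] size [38.4 39. ] ang 88.1 zmed 0.1816
flange plane [ 0.0028 -0.0013  0.0936]
capwing 170 c [ 465.9 -273.4] size [18.  59.7] ang 53.1 zmed 0.0691
oiler 540 c [688.4 151.3] size [195.5  65.3] ang 66.9 zmed 0.1017
can 515 c [ 686.5 -143.7] size [49.4 50.1] ang 2.5 zmed 0.1694
lock 643 c [679.4 -26. ] size [ 23.7 187.8] ang 4.6 zmed 0.0858
```

View pics/w7.png

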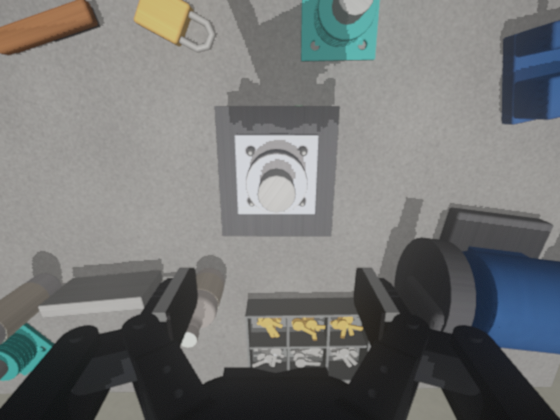

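The filter is seated flat with the studs through its holes: flange top at 0.0936 (expected 0.093), tilt about 0.003 rad, about 1 mm off the neck axis.

```bash
python3 -c "
from h import *
hold(.3);job_done();st()"
```

```text
the job is handed in; nothing more can be done
the job is handed in; nothing more can be done
```

The job is done and handed in at about 31 s of the 61 s allowed; no verdict is reported. I pressed the cap to its stop, turned it 52° anticlockwise with about 20 N on it, and lifted it off. I then laid it in the tray and lowered the filter head over the studs.

**Cap:** it lies flat in the tray, wing up. The shoulder is at 34.6 mm and the wing top at 69 mm, as they should be, and it is within about 2 mm of the tray's centre.

**Filter head:** the flange top is at 93.6 mm against the expected 93 mm. It is tilted about 0.003 rad and sits about 1 mm off the neck's axis, with the gripper open and clear above it.

**Things behind:** the can and lock case measure where they were, within about 4 mm. My last reading of the oil bottle is unreliable, because the measured area also took in its neighbours. In the last picture the bottle was still standing, and the arm met no unexpected force.

**Disagreement:** my first press stopped early on a force spike while the steady force was only about 9 N. I pressed on in small steps until the cap bottomed. No other check failed.

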